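# Set the letter gauge overhanging the inspection stand

## Task

Slide the slotted letter gauge (not the plain plate next to it) away from the robot across the inspection stand until 40 mm of it, a quarter of its length, hangs out over the stand's far edge, lying square to that edge, so that a colleague in thick gloves on the far side can take hold of it. Only push it with the fingers, never lift or tip it, and leave everything else on the stand and bench where it is.

Things in the scene. Friction and masses are not known exactly. Their poses are not given: they have to be found in the camera images.
- stand: Low inspection stand of dark steel, fixed: a flat top 240 mm (its x) by 480 mm (its y), on four short corner legs 60 mm high over all, so the top surface is at z = 0.060 with no rim. Origin: centre of its underside at bench height. Its x axis points away from the robot (turned up to 0.2 rad either way), its z up.
- stand_edge (a point): Middle of the stand's far edge (the long edge away from the robot), at the height of the top surface; same axes as the stand, x points out over the edge.
- gauge: Letter gauge, the thing to slide: loose flat white plastic plate, 160 mm (its x) by 100 mm (its y) by 6 mm thick, with three narrow cross slots through it (6 to 8 mm wide along x, 64 mm long along y). About 0.14 kg; it slides freely on the stand. Origin: centre of its underside. Its x axis points roughly away from the robot; at the start it lies askew by up to 0.25 rad to the stand, wholly on the stand, on the left or the right half; the plain plate lies on the other half.
- gauge_far (a point): Middle of the gauge's far end (short side away from the robot), on its underside, 80 mm along the gauge's x from its origin; axes as the gauge.
- gauge_near (a point): Middle of the gauge's near end (short side towards the robot), on its underside, 80 mm back along the gauge's x from its origin; axes as the gauge.
- blank: Plain plate without slots, loose, same white plastic and same outline as the gauge (160 x 100 x 6 mm); to be left alone. Origin: centre of its underside.
- weight: Small brass knobbed weight, loose, 26 mm across and 36 mm tall, standing on the stand in the gap between the two plates; to be left alone. Origin: centre of its underside.
- carton: Taped cardboard carton, loose, 120 x 90 x 70 mm tall, on the bench left of the stand; to be left alone. Origin: centre of its underside.
- jar: Pale sample jar with a white lid, loose, 60 mm across, 85 mm tall, on the bench left of the stand; to be left alone. Origin: centre of its underside.
- tape: Cardboard roll core, loose, 96 mm across, 45 mm tall, lying flat on the bench right of the stand; to be left alone. Origin: centre of its underside.
- stamp: Wooden hand stamp, loose, 44 mm across, 83 mm tall, standing on the bench near the robot on the right; to be left alone. Origin: centre of its underside.
- spray: White plastic bottle, loose, 60 mm across, 160 mm tall, on the bench right of the stand; to be left alone. Origin: centre of its underside.
Things that resemble listed ones, but are neither listed nor needed, are in the scene too. Leave any pink or red look-alike of the gauge alone.

How it is judged:
By the outcome, as a careful person would: the job done as asked, in the order asked, and still so for the second after the job is handed in, with the robot touching nothing.
It also fails if it takes over 64 s, if anything falls off the work surface, if the arm or the gripper's body presses on something with over 40 N, if the wrist force passes 120 N, or if a joint passes its speed limit or range.

## Robot

A 6-joint arm with a two-finger parallel gripper is mounted at the origin on the work surface. World frame = base frame: x ahead of the robot, y to its left, z up, the work surface at z = 0. Lengths are in m, angles in rad, forces in N, time in s.
With the tool pointing down it reaches from about 0.35 to 1 m from the base axis. Payload 7.1 kg.
Tool frame: the origin (TCP) lies between the finger pads; the fingertips stand 22 mm ahead of it and the grasp point (between the pads) lies 3 mm ahead of it; x points along the fingers, y is the direction in which the jaws open and shut, and the axes are right-handed (so a half turn about x gives the same grasp; the last joint's range is limited). The gripper opens to 85 mm and grips with 20 to 120 N. Pads are 22 mm wide; open, the fingers measure 114 mm over their backs; the gripper's body (76 mm by 85 mm) begins 54 mm behind the grasp point. The pads swing forward as they close: fully open they stand 13 mm farther back than shut.
Start: joints at [-1.348, 0.423, 1.63, -0, 1.089, -0.019], TCP at [0.15, -0.607, 0.253] pointing down, gripper open.
Joint ranges: [-3, 3], [-0.9, 2.11], [0.09, 2.58], [-1.31, 4.45], [0.11, 2.69], [-2.54, 2.54]. Speed limits (rad/s): [2.39, 2.39, 3.01, 3.14, 3.14, 3.14].

## Interface

Orientations are given as a rotation vector (axis times angle).
In Python, from rig import manip gives the robot as it stands. The module is installed in compiled form; this text tells all that it offers. Calls block until the motion is done:
- manip.move_to(position, orientation): joint-space move of the TCP to a pose.
- manip.servo_line(position, orientation=None, rate=0.15): straight line of the TCP; orientation=None keeps the orientation; rate is the mean speed in m/s.
- manip.set_joints(angles): joint-space move.
- manip.command_gripper(opening, f_grip=None): finger opening in m; f_grip is the grip in N (None keeps the last); returns when the fingers have stopped.
- manip.hold(seconds).
- manip.solve_ik(position, orientation): joint angles nearest the present ones, or None.
- manip.camera(name): name is "scene" or "top"; returns a dict with "image" (420x560x3 uint8, red, green, blue), "fx", "fy", "cx", "cy" (pixels), "cam_to_world" (4x4, takes a point from camera to world coordinates). Camera axes: x right, y down, z forward; pixel columns grow to the right and rows downward; lengths in m; the calibration is good to about 2 mm. A picture is of the moment at which its call begins. There is no depth.
A pose or a line that the arm cannot do raises manip.IKError and nothing moves.
- manip.sign_off(): hands the job in, once; it reports no verdict.
Readings, each from a call of its own:
- manip.get_time(): time.
- manip.get_joint_positions(): joint angles.
- manip.get_joint_vel(): joint speeds.
- manip.get_tau(): joint torques, N m.
- manip.get_position(): TCP position.
- manip.get_ee_rot(): TCP orientation.
- manip.get_contact_force(): force on the tool from outside, world axes, zero at the start.
- manip.get_torque(): the same for the moment, N m.
- manip.get_width(): finger opening in m.
Only numpy, scipy, OpenCV 4.12 (cv2) and the standard library are available. Lean on these libraries where they do the work, as an engineer would, in place of code of your own. Each camera call takes 0.05 s, during which the arm holds its last target. There are 200 camera calls.

## Working session

There is one attempt and no reset: what is moved stays moved. The work goes in short steps, each a Python script; the robot and the scene stay as the last script left them, time stands still between calls to the robot, and variables do not carry over. Pictures are saved under pics/ and viewed, about 8 in all and at most 12, crops included, and the job is handed in when it is done.

```bash
mkdir -p pics; python3 - <<'E'
from rig import manip as m
import cv2
for n in("top","scene"):
    c=m.camera(n); cv2.imwrite(f"pics/{n}0.png",c["image"][:,:,::-1]); print(n,c["fx"],c["fy"],c["cx"],c["cy"],c["cam_to_world"].round(3).tolist())
print(m.get_time(),m.get_position(),m.get_ee_rot())
E
```

```text
top 498.95050622286107 498.95050622286107 285.64459366160554 201.46370122190646 [[0.011, -0.991, 0.131, 0.263], [-1.0, -0.012, -0.009, -0.027], [0.011, -0.131, -0.991, 1.69], [0.0, 0.0, 0.0, 1.0]]
scene 498.35628542539183 498.35628542539183 286.00767946067873 206.84680873694873 [[0.802, 0.419, -0.426, 1.046], [0.597, -0.584, 0.549, -0.738], [-0.019, -0.695, -0.719, 1.018], [0.0, 0.0, 0.0, 1.0]]
0.1 [ 0.14955654 -0.60637305  0.25263134] [ 2.09339392  0.25581622 -2.09375397]
```

View pics/top0.png

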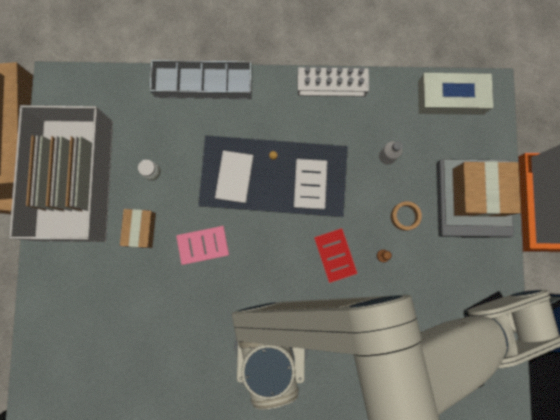

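View pics/scene0.png

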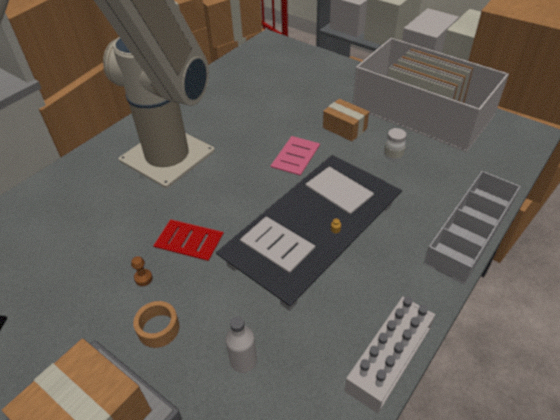

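The white slotted plate at top-view (311,183) is the gauge, on the right half. Things it could be confused with: the plain blank (234,176), the red slotted plate (335,255) and the pink slotted plate (203,245), both on the bench. The weight is at (273,155). Next I'll measure and take a close crop.

```bash
cat > h.py <<'E'
from rig import manip as m
import cv2, numpy as np
from scipy.spatial.transform import Rotation as R
def cast(c,px,z):
    px=np.atleast_2d(px); T=c["cam_to_world"]
    d=np.c_[(px[:,0]-c["cx"])/c["fx"],(px[:,1]-c["cy"])/c["fy"],np.ones(len(px))]@T[:3,:3].T
    return (T[:3,3]+d*((z-T[2,3])/d[:,2])[:,None])[:,:2]
def quad(c,mask,z):
    """world min-area rect (centre, long, short, angle of long axis from x mod pi) of big blobs"""
    out=[]
    for k in cv2.findContours(mask.astype(np.uint8),cv2.RETR_EXTERNAL,cv2.CHAIN_APPROX_NONE)[0]:
        if cv2.contourArea(k)<400: continue
        w=cast(c,cv2.convexHull(k)[:,0].astype(float),z)
        (ctr,(a,b),t)=cv2.minAreaRect((w*1000).astype(np.float32))
        if a<b: a,b,t=b,a,t+90
        t=np.deg2rad((t+90)%180-90)
        out.append((np.array(ctr)/1000,a,b,t,k[:,0].mean(0)))
    return out
def measure(name="top",show=True):
    c=m.camera(name); im=c["image"]; hsv=cv2.cvtColor(im,cv2.COLOR_RGB2HSV)
    white=(hsv[...,2]>140)&(hsv[...,1]<45)
    dark=(hsv[...,2]<75)
    r={}
    r["white"]=[q for q in quad(c,white,.066) if 130<q[1]<185 and 80<q[2]<125]
    r["stand"]=[q for q in quad(c,cv2.morphologyEx((dark|white).astype(np.uint8),cv2.MORPH_OPEN,np.ones((5,5))),.06) if 420<q[1]<540]
    if show:
        for k in r:
            for q in r[k]: print(name,k,q[0].round(4),round(q[1],1),round(q[2],1),"ang",round(q[3],3),q[4].round())
    return c,r
E
python3 - <<'E'
from h import *
for n in("top","scene"):
    c,r=measure(n)
    if n=="top": 
        cv2.imwrite("pics/crop.png",cv2.resize(c["image"][125:290,170:370,::-1],None,fx=4,fy=4,interpolation=cv2.INTER_CUBIC)[:600])
        print("weight",cast(c,[273,155],.08),"px vals",c["image"][145,220],c["image"][210,210],c["image"][180,180],c["image"][165,311])
E
```

```text
top white [ 0.5384 -0.1228] 159.3 99.7 ang -0.047 [310. 184.]
top white [0.5597 0.1296] 159.8 99.4 ang -0.136 [234. 176.]
top stand [ 0.5645 -0.0006] 475.3 235.8 ang 1.508 [282. 176.]
weight [[0.62892704 0.0007551 ]] px vals [56 59 66] [ 98 107  98] [103 109 105] [193 186 179]
scene white [ 0.5361 -0.1226] 158.9 98.7 ang -0.045 [278. 243.]
scene white [0.5573 0.1303] 159.2 98.1 ang -0.135 [339. 189.]
scene stand [ 0.5653 -0.0057] 491.9 246.6 ang 1.508 [308. 229.]
```

View pics/crop.png

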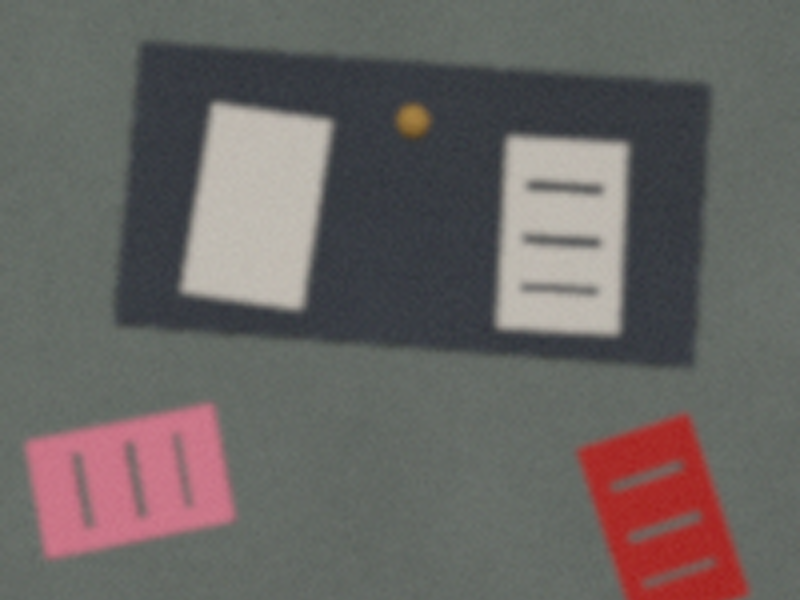

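The crop confirms it: white plate, three cross slots, right half of the stand. The gauge centre is at about −18 mm in stand x, so it needs about 98 mm of push and a 0.017 rad correction. I'll first touch down on the empty stretch of the stand between the plates to find the fingertip height at the opening I'll push with.

```bash
cat >> h.py <<'E'
S=np.array([.5645,-.0006]); TH=-.063
def W(x,y,th=TH): # stand frame -> world xy
    return S+np.array([[np.cos(th),-np.sin(th)],[np.sin(th),np.cos(th)]])@np.array([x,y])
def ori(th,s=1):
    v=s*np.array([-np.sin(th),np.cos(th),0]); d=np.array([0,0,-1.])
    return R.from_matrix(np.c_[d,v,np.cross(d,v)]).as_rotvec()
E
python3 - <<'E'
from h import *
p=[*W(-.06,0),.25]
qs={s:m.solve_ik(p,ori(TH,s)) for s in(1,-1)}
for s in qs: print(s,None if qs[s] is None else np.round(qs[s],2))
s=min((k for k in qs if qs[k] is not None),key=lambda k:abs(qs[k][5])); print("use",s)
m.move_to(p,ori(TH,s)); m.command_gripper(.04,20); m.hold(.3)
print(m.get_time(),m.get_position(),m.get_width(),m.get_contact_force())
p[2]=.09; m.servo_line(p,rate=.1); m.hold(.3)
f0=np.array(m.get_contact_force()); print(m.get_position(),f0)
for z in np.arange(.089,.062,-.001):
    m.servo_line([p[0],p[1],z],rate=.02); f=np.array(m.get_contact_force())-f0
    if f[2]>3: break
print("touch cmd z",z,m.get_position(),f)
m.servo_line([p[0],p[1],.12],rate=.1); print(m.get_time())
E
```

```text
1 [-0.02  0.25  1.9  -0.    1.   -1.53]
-1 [-0.02  0.25  1.9   0.    1.    1.62]
use 1
3.5083 [0.50460763 0.00319851 0.25001292] 0.040205634169615166 [-0.4435404   0.50279052 -0.41470137]
[0.50474722 0.00316883 0.09021971] [-0.57391233  0.29007534  0.37184765]
touch cmd z 0.07999999999999999 [0.5047268  0.00315762 0.0805237 ] [-1.86811784 -0.36606523  7.05075873]
8.6083
```

```bash
cat >> h.py <<'E'
def rel(r):
    g=min(r["white"],key=lambda q:q[0][1]); d=g[0]-S
    c,s=np.cos(TH),np.sin(TH)
    print("gauge in stand frame: x %.4f y %.4f ang %.4f size %.1f %.1f"%(c*d[0]+s*d[1],-s*d[0]+c*d[1],g[3]-TH,g[1],g[2]))
E
python3 - <<'E'
from h import *
y=-.1245
m.servo_line([*W(-.137,y),.12],rate=.12)
m.servo_line([*W(-.137,y),.0825],rate=.06); m.hold(.2)
f0=np.array(m.get_contact_force()); print(m.get_time(),f0)
for x in(-.11,-.09,-.06,-.027):
    m.servo_line([*W(x,y),.0825],rate=.04)
    print(x,(np.array(m.get_contact_force())-f0).round(2),m.get_position().round(4) if hasattr(m.get_position(),'round') else m.get_position())
m.hold(.3); c,r=measure("top"); 
if r["white"]: rel(r)
c,r=measure("scene"); rel(r)
print(m.get_time())
cv2.imwrite("pics/s1.png",c["image"][:,:,::-1])
E
```

```text
10.95 [ 0.10462392 -0.86901674 -0.1569112 ]
-0.11 [0.37 0.72 0.25] [ 0.4467 -0.1179  0.0824]
-0.09 [-0.39  1.04  0.17] [ 0.4669 -0.1192  0.0824]
-0.06 [-0.14  0.99  0.56] [ 0.4967 -0.121   0.0825]
-0.027 [-0.8   1.64 -0.89] [ 0.5296 -0.1231  0.0825]
top white [ 0.0624 -0.0118] 180.9 105.2 ang -1.565 [278. 326.]
top white [0.5596 0.1298] 158.9 98.8 ang -0.142 [234. 176.]
top white [ 0.6174 -0.1375] 172.5 124.3 ang -0.119 [313. 156.]
top stand [0.5569 0.5691] 426.0 48.5 ang -0.0 [100. 178.]
top stand [0.5706 0.8044] 420.2 76.6 ang 0.003 [ 26. 171.]
gauge in stand frame: x 0.0615 y -0.1333 ang -0.0560 size 172.5 124.3
scene white [ 0.6207 -0.129 ] 159.1 100.2 ang -0.062 [304. 261.]
scene white [0.5572 0.1307] 158.9 98.8 ang -0.136 [340. 189.]
scene stand [ 0.5422 -0.0045] 491.9 325.3 ang 1.513 [312. 225.]
gauge in stand frame: x 0.0642 y -0.1246 ang 0.0007 size 159.1 100.2
14.7
```

View pics/s1.png

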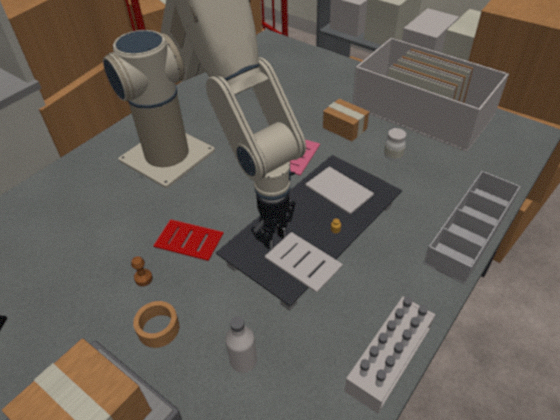

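The view shows the gauge square to the edge (scene 0.0007 rad), fingers behind its near end, everything else in place. About 13 mm is left after correcting the 2 mm offset between the cameras. I'll push 11 mm, back off, and check in the clear.

```bash
python3 - <<'E'
from h import *
y=-.1245
m.servo_line([*W(-.016,y),.0825],rate=.03); m.hold(.3)
m.servo_line([*W(-.05,y),.0825],rate=.08)
m.servo_line([*W(-.09,y),.2],rate=.15)
m.servo_line([*W(-.26,y),.3],rate=.2); m.hold(.2)
for n in("top","scene"):
    c,r=measure(n); rel(r)
    cv2.imwrite(f"pics/{n}2.png",c["image"][:,:,::-1])
    if n=="top": cv2.imwrite("pics/crop2.png",cv2.resize(c["image"][110:260,180:370,::-1],None,fx=4,fy=4,interpolation=cv2.INTER_CUBIC))
print(m.get_time())
E
```

```text
top white [0.5595 0.1296] 159.4 99.4 ang -0.136 [234. 176.]
top white [ 0.635  -0.1312] 160.5 101.4 ang -0.06 [313. 155.]
top white [0.6827 0.6799] 165.9 119.3 ang -1.513 [ 74. 132.]
top stand [ 5.641e-01 -5.000e-04] 475.4 236.8 ang 1.506 [278. 177.]
gauge in stand frame: x 0.0786 y -0.1259 ang 0.0034 size 160.5 101.4
scene white [ 0.6327 -0.1301] 160.4 99.8 ang -0.058 [308. 263.]
scene white [0.5573 0.1306] 159.9 98.8 ang -0.136 [340. 189.]
scene stand [ 0.5794 -0.0063] 491.2 275.4 ang 1.51 [316. 227.]
scene stand [-0.085   0.2191] 439.7 160.3 ang -0.781 [192.  98.]
gauge in stand frame: x 0.0762 y -0.1249 ang 0.0048 size 160.4 99.8
18.5
```

View pics/crop2.png

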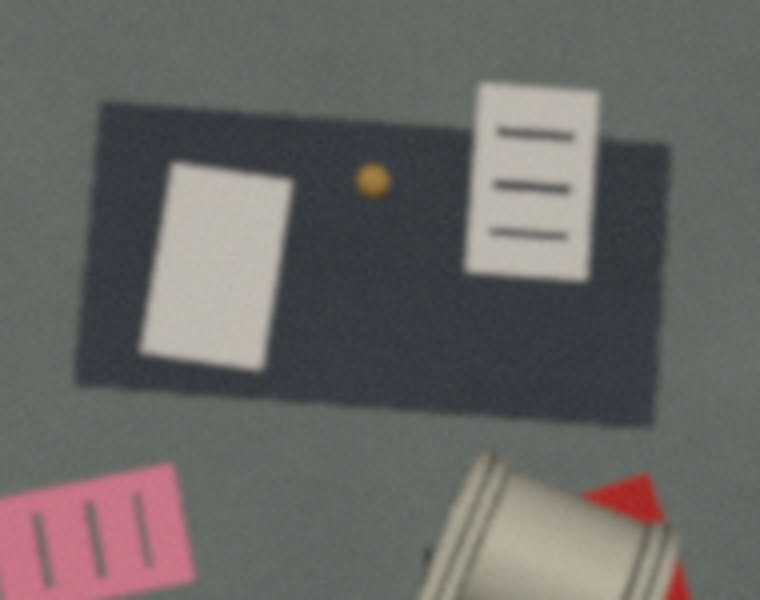

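The gauge is square, hanging about 38.6 mm over. I'll measure the stand's far edge and the gauge's far edge directly with sub-pixel profiles.

```bash
cat > edge.py <<'E'
from h import *
def proj(c,P):
    Q=(np.c_[P,np.ones(len(P))]@np.linalg.inv(c["cam_to_world"]).T)[:,:3]
    return np.c_[c["fx"]*Q[:,0]/Q[:,2]+c["cx"],c["fy"]*Q[:,1]/Q[:,2]+c["cy"]].astype(np.float32)
def edge(c,x0,x1,ys,z):
    xs=np.linspace(x0,x1,121); e=[]; im=cv2.cvtColor(c["image"],cv2.COLOR_RGB2GRAY).astype(np.float32)
    for y in ys:
        uv=proj(c,np.array([[*W(x,y),z] for x in xs])); p=cv2.remap(im,uv[:,:1],uv[:,1:],cv2.INTER_LINEAR)[:,0]
        lo,hi=p[:25].mean(),p[-25:].mean(); q=(p-lo)/(hi-lo); e.append(xs[np.argmax(q>.5)])
    k=np.polyfit(ys,e,1); return k
def overhang(y):
    for n in("top","scene"):
        a,b,d=[],[],[]
        for _ in range(4):
            c=m.camera(n)
            a.append(edge(c,.095,.145,np.r_[np.linspace(-.225,-.19,12),np.linspace(-.06,-.025,12),np.linspace(.03,.2,30)],.06))
            b.append(edge(c,.135,.185,np.linspace(y-.04,y+.04,20),.066))
            d.append(edge(c,-.025,.02,np.linspace(y-.04,y+.04,20),.066))
        a,b,d=[np.mean(v,0) for v in(a,b,d)]
        A,B,D=[np.polyval(v,y) for v in(a,b,d)]
        print(n,"edge x %.4f far %.4f near %.4f len %.4f overhang %.4f | slopes edge %.4f far %.4f near %.4f"%(A,B,D,B-D,B-A,a[0],b[0],d[0]))
if __name__=="__main__": overhang(-.1255)
E
python3 edge.py
```

```text
top edge x 0.1199 far 0.1588 near -0.0027 len 0.1615 overhang 0.0389 | slopes edge 0.0002 far 0.0013 near 0.0000
scene edge x 0.1218 far 0.1561 near -0.0051 len 0.1612 overhang 0.0343 | slopes edge 0.0013 far -0.0019 near -0.0021
```

The top view puts the overhang at about 38.2–38.9 mm and shows it square. The scene camera sees the stand's far side face, so its edge reading is biased. There is plenty of time, so I'll nudge it 1.5 mm.

```bash
python3 - <<'E'
from edge import *
y=-.1245
m.servo_line([*W(-.09,y),.2],rate=.2)
m.servo_line([*W(-.05,y),.0825],rate=.12); m.servo_line([*W(-.0145,y),.0825],rate=.03); m.hold(.3)
m.servo_line([*W(-.05,y),.0825],rate=.08)
m.servo_line([*W(-.09,y),.2],rate=.15)
m.servo_line([*W(-.26,y),.3],rate=.2); m.hold(.3)
overhang(-.1255); c,r=measure("top"); rel(r); print(m.get_time())
cv2.imwrite("pics/top3.png",c["image"][:,:,::-1])
cv2.imwrite("pics/scene3.png",m.camera("scene")["image"][:,:,::-1])
E
```

```text
top edge x 0.1199 far 0.1590 near -0.0025 len 0.1615 overhang 0.0391 | slopes edge 0.0004 far 0.0027 near 0.0016
scene edge x 0.1218 far 0.1562 near -0.0050 len 0.1612 overhang 0.0344 | slopes edge 0.0012 far -0.0018 near -0.0038
top white [0.5594 0.1296] 159.4 99.4 ang -0.142 [234. 176.]
top white [ 0.6352 -0.1309] 160.6 101.4 ang -0.065 [313. 155.]
top white [0.6844 0.68  ] 165.9 115.9 ang -1.513 [ 74. 132.]
top stand [ 5.642e-01 -2.000e-04] 475.6 237.1 ang 1.506 [278. 176.]
gauge in stand frame: x 0.0788 y -0.1256 ang -0.0022 size 160.6 101.4
26.3
```

View pics/scene3.png

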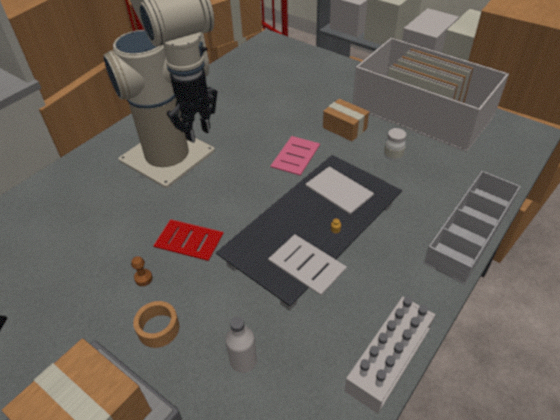

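It moved only about 0.2 mm, because the first push had coasted past the finger. One more nudge of about 1.5 mm.

```bash
python3 - <<'E'
from edge import *
y=-.1250
m.servo_line([*W(-.09,y),.2],rate=.2)
m.servo_line([*W(-.05,y),.0825],rate=.12); m.servo_line([*W(-.013,y),.0825],rate=.03); m.hold(.3)
m.servo_line([*W(-.05,y),.0825],rate=.08)
m.servo_line([*W(-.09,y),.2],rate=.15)
m.servo_line([*W(-.26,y),.3],rate=.2); m.hold(.3)
overhang(-.1255); c,r=measure("top"); rel(r); print(m.get_time())
m.sign_off()
E
```

```text
top edge x 0.1198 far 0.1605 near -0.0011 len 0.1616 overhang 0.0407 | slopes edge 0.0005 far -0.0051 near -0.0032
scene edge x 0.1218 far 0.1578 near -0.0035 len 0.1613 overhang 0.0360 | slopes edge 0.0009 far -0.0005 near 0.0006
top white [0.5594 0.1296] 159.4 99.4 ang -0.142 [234. 176.]
top white [ 0.6367 -0.1314] 160.6 101.4 ang -0.059 [313. 154.]
top stand [ 5.645e-01 -4.000e-04] 475.6 236.5 ang 1.507 [278. 176.]
top stand [0.5584 0.5697] 422.9 46.6 ang -0.0 [100. 177.]
gauge in stand frame: x 0.0803 y -0.1260 ang 0.0035 size 160.6 101.4
33.8167
the job is handed in; nothing more can be done
```

I pushed the white slotted gauge across the stand with two spread fingers on its near end, and it now hangs about 40 mm over the far edge. I backed the arm clear and handed the job in at about 34 s.

- **Overhang:** the last top-camera check gave 40.3 mm from the gauge's centre and 40.7 mm from its far edge; image blur makes that second figure up to 1 mm too high.
- **Squareness:** the gauge lies within about 0.005 rad of square to the edge.
- **Scene camera disagreed:** it read 36.0 mm. It sees the stand's far side face, which shifts its edge outward, and it sits about 2 mm off the top camera on the untouched blank as well, so I went by the top camera.
- **Other things:** the blank measured unmoved after the last push. I saw the weight and the rest of the scene in place before that final 1.5 mm nudge, and took no picture afterwards.

It took two small extra pushes: the first moved the gauge only 0.2 mm, the second about 1.5 mm.

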